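# Ratchet the pasta roller's hold-down clamp tight

## Robot

A 7-joint arm with a two-finger parallel gripper is mounted at the origin on the work surface. World frame = base frame: x ahead of the robot, y to its left, z up, the work surface at z = 0. Lengths are in m, angles in rad, forces in N, time in s.
With the tool pointing down it reaches from about 0.4 to 0.9 m from the base axis. Payload 5.5 kg.
Tool frame: the origin (TCP) lies midway between the tips of the shut fingers; the grasp point (between the pads) lies 19 mm behind it (manip.grip_depth is the distance from the TCP to the grasp point, in m); z points along the fingers, y is the line along which they close (so a half turn about z gives the same grasp; the last joint's range is limited). The gripper opens to 92 mm and grips with 3 to 60 N. Pads are 19 mm wide; open, the fingers measure 130 mm over their backs; the gripper's body (75 mm by 190 mm) begins 47 mm behind the grasp point.
Start: joints at [-1.023, 0.501, -0.427, 1.55, 0.221, 1.138, -0.21], TCP at [0.183, 0.624, 0.227] pointing down, gripper open.
Joint ranges: [-2.88, 2.88], [-0.31, 2.03], [-1.54, 1.56], [0.2, 2.42], [-1.41, 4.55], [0.19, 2.02], [-2.57, 2.57]. Speed limits (rad/s): [2.57, 2.57, 3.14, 3.14, 3.14, 3.14, 3.14].

## Interface

Orientations are given as a unit quaternion [x, y, z, w].
In Python, from bench import manip, effector, viewer gives the robot as it stands. Calls block until the motion is done:
- manip.move_pose(position, orientation): joint-space move of the TCP to a pose.
- manip.servo_line(position, ori=None, vel=0.15): straight line of the TCP; ori=None keeps the orientation; vel is the mean speed in m/s.
- manip.movej(angles): joint-space move.
- effector.open_jaws() and effector.close(f_grip=None): open the fingers fully, or close them until they stop; f_grip is the grip in N (None keeps the last).
- manip.sleep(seconds).
- manip.solve_ik(position, orientation): joint angles nearest the present ones, or None.
- viewer.get_image(name): name is "scene" or "top"; returns the picture (400x640x3 uint8, red, green, blue); there is no depth.
- viewer.get_calibration(name): a dict with "vfov" (degrees; the focal length in pixels is half the picture's height over the tangent of half this angle, whatever the lens; pixels are square), "cx", "cy" (the principal point, pixels), "eye" and "attitude" of the camera in the world. Camera axes: x right, y down, z forward; pixel columns grow to the right and rows downward; lengths in m; the calibration is good to about 2 mm. A picture is of the moment at which its call begins. get_calibration takes no time and is no camera call.
A pose or a line that the arm cannot do raises manip.PlanningError and nothing moves.
- manip.hand_in(): hands the job in; it is judged then, once.
Readings, each from a call of its own:
- manip.current_clock(): time.
- manip.current_q(): joint angles.
- manip.current_joint_velocities(): joint speeds.
- manip.current_tau(): joint torques, N m.
- manip.current_tool_pos(): TCP position.
- manip.current_tcp_rot(): TCP orientation.
- manip.current_force(): force on the tool from outside, world axes, zero at the start.
- manip.current_wrist_torque(): the same for the moment, N m.
- manip.current_finger_gap(): finger opening in m.
- manip.current_gripper_force(): force on a finger pad.
Only numpy, scipy, OpenCV 4.12 (cv2) and the standard library are available. Lean on these libraries where they do the work, as an engineer would, in place of code of your own. Each camera call takes 0.05 s, during which the arm holds its last target. There are 200 camera calls.

## Task

Clamp the pasta roller down for the cooking class: flip the small red lever of the clamp's ratchet gently over to its tightening side (to the right, seen from the black knob looking at the screw), then work the handle by its black knob until the rubber shoe presses firmly on the roller's tongue. The ratchet drives only clockwise (seen from above), so swing the handle back for a fresh bite if it runs out of travel; stop when it turns hand-tight, at about 9 N on the knob, without forcing it, then let go. Leave the roller and the crockery where they stand.

Things in the scene. Friction and masses are not known exactly. Their poses are not given: they have to be found in the camera images.
- clamp: Grey steel hold-down clamp bolted to the table. Origin on the table top, exactly under the vertical screw axis. The handle at mid travel points along its -x; its column stands on the +x side (x 57 to 87 mm). Its arm's top is at height 82 mm.
- knob (a point): Centre of the black upright round knob on the end of the handle: diameter 26 mm, from height 108 to 152 mm above the table, this point at 130 mm and 140 mm from the screw axis. The handle is a flat steel bar and disc (disc radius 40 mm about the axis, bar 26 mm wide), top at 108 mm. The knob does not spin on the handle.
- handle (a joint): Swing of the handle about the screw axis, rad: 0 at mid travel, grows clockwise seen from above (the tightening way), stops at -0.9 and +0.9. Swinging it back takes about 0.6 N at the knob plus up to 3 N of clicking over the teeth. Driving the screw takes about 6 N at the knob (0.85 N m) while the shoe is still in the air.
- head (a point): Centre of the ratchet disc's top, on the screw axis, at height 108 mm. Inside is a wheel of 12 teeth, so up to 0.52 rad of a forward stroke is lost before it bites. With the red lever set to tighten, clockwise turning drives the screw and counter-clockwise clicks free; set to loosen, the reverse. The screw holds by its own friction when let go.
- pawl: The red plastic ratchet lever, pivoted on the handle 46 mm from the screw axis on the knob's side; origin at its pivot, at height 109 mm; it points from the pivot to the screw axis. It breaks if the fingers load it with more than 20 N (flipping takes about 4 N).
- tab (a point): Centre of the red lever's upright tab, which is what to push: 12 mm along the lever, 9 mm across, from height 112 to 140 mm; this point at 126 mm, 34 mm from the lever's pivot (12 mm from the screw axis).
- pawl_turn (a joint): Angle of the red lever relative to the handle, rad, clockwise from above positive: about -0.35 set to loosen, about +0.35 set to tighten (between 0.13 and 0.35 either side when it rests on a tooth). An over-centre spring snaps it to either side once past 0. From the loosening side the tab is pushed towards the right, seen from the knob looking at the screw axis; it moves some 22 mm.
- shoe: Black rubber shoe under the screw, 34 mm wide; origin at the centre of its underside. Moves 6 mm down per rad of screw turn; starts 5 to 10 mm above the roller's tongue. Its pressure is felt at the knob: 30 N of shoe force (firm) at about 7.3 N on the turning knob, 70 N at 9 N, 150 N (too much) at 12.5 N; some 2 N less when stopped. Touch to too much is only some 0.4 rad.
- roller: Pasta roller (steel and red, 2.6 kg, standing loose) on the +y side of the clamp; origin under the middle of its base. Its flat tongue, 50 mm wide, top at height 18 mm, reaches along its -y under the clamp's shoe. The machine is 130 mm along x, 170 mm along y and 125 mm tall, its near cheek about 165 mm from the screw axis, its crank on the far (+y) side.
- cup: Bystander: blue mug, 68 mm wide, 85 mm tall; origin at the centre of its underside. Leave it alone.
- jar: Bystander: jar with a yellow cap, 60 mm wide, 85 mm tall; origin at the centre of its underside. Leave it alone.
- bowl: Bystander: white bowl, 130 mm wide, 60 mm tall; origin at the centre of its underside. Leave it alone.
- carton: Bystander: egg carton, 100 x 150 x 68 mm; origin at the centre of its underside. Leave it alone.
- spoon: Bystander: spoon lying on the table; origin at the centre of its underside. Leave it alone.

How it is judged:
On the way, in this order (a step that is already met when the one before it is completed fails the run):
1. the red lever is flipped to the tightening side (value of joint pawl_turn above 0.08 rad), for 0.2 s.
2. the shoe comes down onto the roller's tongue (contact force between shoe and roller above 3 N), for 0.1 s.
At the end, for the whole second after the job is handed in: The red lever is on the tightening side (over 0.08 rad), the shoe presses on the roller's tongue with 30 to 150 N, and the roller stands still within 20 mm of where it was (value of joint pawl_turn above 0.08 rad and contact force between shoe and roller between 30 and 150 N and linear speed of roller below 0.01 m/s and distance of roller from where it was at the start of the episode below 0.02 m); the robot touches nothing.
It fails at once if the clamp is forced: the shoe presses with more than 150 N (contact force between shoe and roller above 150 N).
It fails at once if the red lever is loaded with more than 20 N by the fingers (contact force between the fingers and pawl above 20 N).
It fails at once if the roller is shoved more than 20 mm (distance of roller from where it was at the start of the episode above 0.02 m).
It fails at once if a bystander is moved more than 30 mm (distance of any of cup, jar, bowl, carton, spoon from where it was at the start of the episode above 0.03 m).
It also fails if it takes over 69 s, if anything falls off the work surface, if the arm or the gripper's body presses on something with over 40 N, if the wrist force passes 120 N, or if a joint passes its speed limit or range.

## Working session

There is one attempt and no reset: what is moved stays moved. The work goes in short steps, each a Python script; the robot and the scene stay as the last script left them, time stands still between calls to the robot, and variables do not carry over. Pictures are saved under pics/ and viewed, at most 10 in all, crops included, and the job is handed in when it is done.

```bash
mkdir -p pics; ls; python3 - <<'E'
from bench import manip, effector, viewer
import cv2
for n in("scene","top"):
    im=viewer.get_image(n); cv2.imwrite(f"pics/{n}0.png",im[:,:,::-1]); print(n,viewer.get_calibration(n))
print(manip.current_tcp_rot(),manip.current_clock(),manip.grip_depth)
E
```

```text
pics
scene {'vfov': 48.025462912542295, 'cx': 321.24356448226115, 'cy': 195.1847565934734, 'eye': array([1.18185449, 0.63907515, 0.77636225]), 'attitude': array([ 0.30082114,  0.83765148, -0.42667598, -0.16060586])}
top {'vfov': 57.37318116317444, 'cx': 324.0653914633645, 'cy': 197.5160026505268, 'eye': array([ 0.50804925, -0.08496122,  0.9198343 ]), 'attitude': array([ 0.71543927, -0.69628638,  0.02655605, -0.05125136])}
[ 1.41896806e-01  9.89881061e-01 -8.73133561e-04 -1.40570843e-04] 0.1 0.0188
```

View pics/scene0.png

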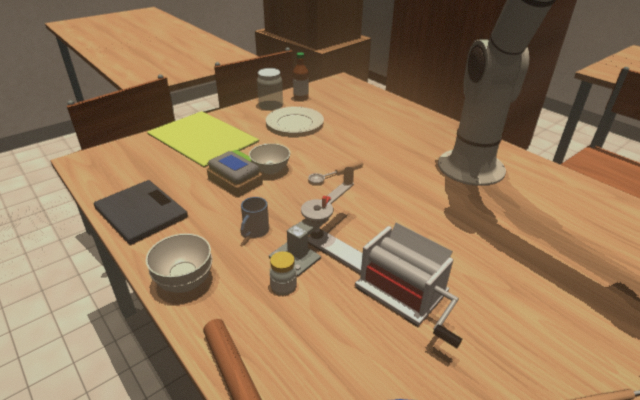

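View pics/top0.png

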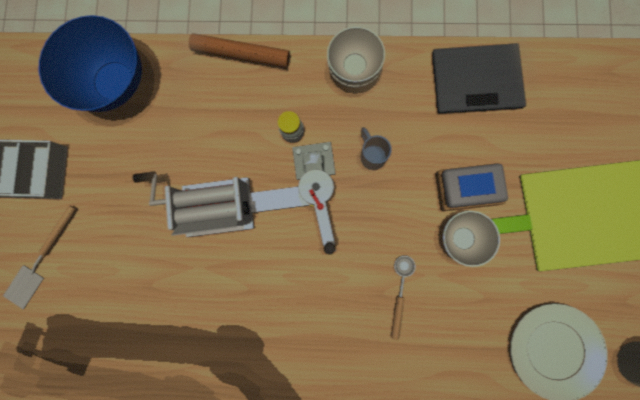

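The top view shows the disc at about (316,187), the black knob at (329,247) and the red lever near (316,198). The roller is on the image left and the cup at (375,152). I'll zoom in on both views.

```bash
cat > geo.py <<'E'
import numpy as np
from bench import viewer
from scipy.spatial.transform import Rotation as R
def cam(n):
    c=viewer.get_calibration(n); f=200/np.tan(np.radians(c['vfov']/2)); return c,f,R.from_quat(c['attitude']).as_matrix()
def ray(n,u,v,z):
    c,f,M=cam(n); d=M@np.array([(u-c['cx'])/f,(v-c['cy'])/f,1]); e=c['eye']; return e+d*(z-e[2])/d[2]
def proj(n,p):
    c,f,M=cam(n); q=M.T@(np.array(p)-c['eye']); return q[:2]/q[2]*f+[c['cx'],c['cy']]
E
python3 - <<'E'
import cv2,numpy as np
from geo import *
a=cv2.imread("pics/top0.png")[140:260,260:400]; b=cv2.imread("pics/scene0.png")[150:270,260:400]
cv2.imwrite("pics/z0.png",np.hstack([cv2.resize(i,None,fx=2.85,fy=4*.7125,interpolation=cv2.INTER_CUBIC) for i in(a,b)]))
h=ray("top",316,187,.108);k=ray("top",329,247,.152);print(h,k,np.linalg.norm((h-k)[:2]))
print(proj("scene",h),proj("scene",k))
E
```

```text
[ 0.62071903 -0.0364523   0.108     ] [ 0.48920719 -0.07014426  0.152     ] 0.1357590261922384
[316.90688377 207.04509995] [347.86086768 168.21212496]
```

View pics/z0.png

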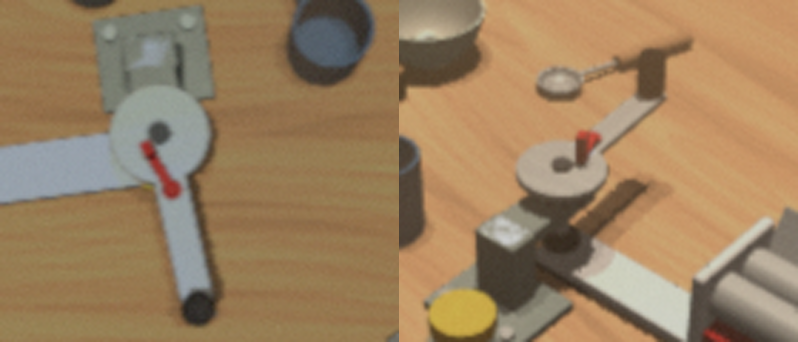

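```bash
cat >> geo.py <<'E'
def quat(yaw): # tool down; yaw=0 -> tool y = +y world, tool x = -x
    return (R.from_euler('z',yaw)*R.from_quat([0,1,0,0])).as_quat()
E
python3 - <<'E'
from geo import *
from bench import manip
h=ray("top",316.1,186.3,.108);k=ray("top",329.5,247,.152);p=ray("top",320,206.3,.112);t=ray("top",311.6,191.6,.14)
col=ray("top",314.2,158,.0)
print(h,k,p,t,col)
d=(k-h)[:2];print(np.linalg.norm(d),np.linalg.norm((p-h)[:2]),np.linalg.norm((t-p)[:2]),np.linalg.norm((t-h)[:2]))
d/=np.linalg.norm(d);n=np.array([-d[1],d[0]])   # left-perp of outward
yaw=np.arctan2(-d[1],-d[0]);print("yaw inward",yaw)
# right seen from knob looking inward(-d): rotate -d by -90
r=np.array([-d[1],d[0]]);print("right",r,"tab right offset",r@(t-h)[:2],"pivot off",r@(p-h)[:2])
b=(h-col)[:2];print("handle angle rough from column",np.arctan2(-b[0]*d[1]+b[1]*d[0],b@d))
for y in(yaw+np.pi/2,yaw-np.pi/2,yaw):
    print(y,manip.solve_ik([t[0],t[1]+.03,.2],quat(y)))
for a in(-.9,-.45,0,.45,.9): print(a,manip.solve_ik([h[0]-.14*np.cos(a),h[1]+.14*np.sin(a),.118],quat(-a)))
E
```

```text
[ 0.62231017 -0.03662722  0.108     ] [ 0.4892382  -0.07118514  0.152     ] [ 0.57715529 -0.0469384   0.112     ] [ 0.60604993 -0.02919045  0.14      ] [ 0.71068836 -0.02301435  0.        ]
0.1374860017570894 0.04631720899693422 0.03391002585967402 0.017880186059981325
yaw inward 0.25408090715221326
right [ 0.25135593 -0.96789472] tab right offset -0.011285116358368617 pivot off -0.001369804971435077
handle angle rough from column -0.10125223912185845
1.8248772339471098 [-0.89183383  0.85132958  1.35505663  1.7320077  -0.86623816  1.30290077
 -2.22774275]
-1.3167154196426833 [-0.14175118  0.41595741  0.12485649  1.70824636 -0.05904908  1.02104718
  0.2575141 ]
0.25408090715221326 [ 0.05057754  0.4187997  -0.12503479  1.70104047  0.05935442  1.0254385
  1.73031247]
-0.9 [ 1.11532606  0.87759161 -1.30362367  1.86698695  0.93121136  1.18019666
  1.94696938]
-0.45 [ 0.13386811  0.35890089  0.0083872   2.01379    -0.00423658  0.76891781
  2.16556194]
0 [ 2.27969529e-02  3.25305839e-01 -2.95979195e-03  2.06480283e+00
  1.38554189e-03  7.51485787e-01  1.58977634e+00]
0.45 [-0.05550436  0.34646043 -0.05587692  2.03277541  0.02744322  0.7630435
  0.99289233]
0.9 [-0.16805302  0.41166937 -0.02116435  1.93055318  0.01181071  0.79948709
  0.47511354]
```

```bash
cat >> geo.py <<'E'
H=np.array([.6223,-.0366]); PSI=.254
E
python3 - <<'E'
from geo import *
from bench import manip,effector
import cv2
d=-np.array([np.cos(PSI),np.sin(PSI)]);r=np.array([-d[1],d[0]])
q=quat(PSI-np.pi/2)
P=lambda s,z:[*(H+.012*d+r*s),z]
effector.close(10)
manip.move_pose(P(-.038,.26),q)
manip.servo_line(P(-.038,.120))
f0=manip.current_force();print(manip.current_clock(),f0)
s=-.029
manip.servo_line(P(s,.12),vel=.04)
while s<-.0075:
    s+=.0015; manip.servo_line(P(s,.12),vel=.02)
    f=manip.current_force()-f0; print(round(s*1e3,1),f.round(2),round(float(f[:2]@r),2))
    if abs(f[:2]@r)>10: break
manip.servo_line(P(-.035,.12),vel=.08)
manip.servo_line(P(-.035,.26),vel=.2)
manip.move_pose([.42,.1,.3],q)
im=viewer.get_image("top")[140:260,260:400,::-1];b=viewer.get_image("scene")[150:270,260:400,::-1]
cv2.imwrite("pics/z1.png",np.hstack([cv2.resize(i,None,fx=2.85,fy=2.85,interpolation=cv2.INTER_CUBIC) for i in(im,b)]))
print(manip.current_clock())
E
```

```text
5.2833 [-0.52350373  0.26424594  0.16063283]
-27.5 [0.78 1.74 1.69] -1.49
-26.0 [1.29 2.7  0.72] -2.29
-24.5 [1.1  1.49 0.09] -1.17
-23.0 [ 1.52  2.   -0.11] -1.56
-21.5 [ 0.85  1.54 -0.18] -1.28
-20.0 [ 0.96  0.13 -0.15] 0.12
-18.5 [ 0.92  0.57 -0.29] -0.32
-17.0 [ 0.27 -0.18 -0.51] 0.24
-15.5 [ 0.02 -0.19 -0.1 ] 0.19
-14.0 [0.67 0.37 0.24] -0.19
-12.5 [ 0.52  0.06 -0.19] 0.08
-11.0 [ 0.82 -0.72 -0.32] 0.9
-9.5 [ 0.77  0.63 -0.63] -0.42
-8.0 [ 0.34  2.3  -0.37] -2.14
-6.5 [-1.44  3.67  1.42] -3.91
11.7333
```

View pics/z1.png

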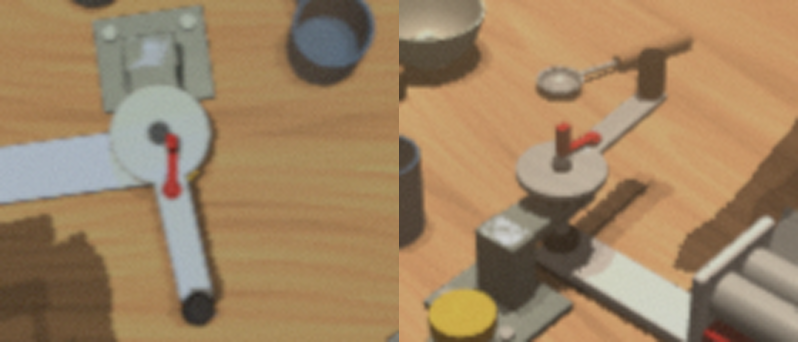

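The red lever has moved: its tab top is now at crop (172,143), to the right of the handle line. I'll quantify that.

```bash
python3 - <<'E'
from geo import *
d=-np.array([np.cos(PSI),np.sin(PSI)]);r=np.array([-d[1],d[0]])
p=ray("top",320,206.3,.112)[:2]
for u,v in((172,143),(172,148)):
    t=ray("top",260+u/2.85,140+v/2.85,.14)[:2]; w=t-p; print(np.linalg.norm(w),np.arctan2(w@r,-w@d), r@(t-H))
p=H+.046*d; w=t-p; print(np.arctan2(w@r,-w@d))
E
```

```text
0.032467887205542216 0.2854669592807983 0.0078059779510945655
0.02866845726932938 0.2936393025413139 0.006960572204528559
0.25099318209707705
```

Lever angle is about +0.27 rad, so it is set to tighten. Next I'll grasp the knob and swing it back.

```bash
cat >> geo.py <<'E'
from bench import manip,effector
ZK=.12
def kp(psi,z=ZK,rad=.14): return [*(H-rad*np.array([np.cos(psi),np.sin(psi)])),z]
def tq(psi): return quat(psi-np.pi)
def ft(psi,f0):
    f=np.array(manip.current_force())-f0
    return -f[0]*-np.sin(psi)-f[1]*np.cos(psi), -f[0]*np.cos(psi)-f[1]*np.sin(psi), f[2]
def state():
    p=np.array(manip.current_tool_pos())[:2]-H; return np.arctan2(-p[1],-p[0]),np.hypot(*p)
E
python3 - <<'E'
from geo import *
effector.open_jaws()
manip.move_pose(kp(PSI,.26,.139),tq(PSI))
manip.servo_line(kp(PSI,rad=.139),vel=.15)
f0=np.array(manip.current_force()); np.save("f0.npy",f0)
effector.close(12); print(manip.current_clock(),f0,manip.current_finger_gap(),np.round(ft(PSI,f0),2),state())
psi=PSI
while psi<.95:
    psi+=.07; manip.servo_line(kp(psi,rad=.139),tq(psi),vel=.1)
    a=ft(psi,f0); print(round(psi,3),np.round(a,1),np.round(state(),4))
    if a[0]<-9: break
print(manip.current_clock(),manip.current_q())
E
```

```text
16.375 [ 0.56223166 -0.05055309  0.84376581] 0.02556306478818468 [-1.14  0.73 -0.77] (np.float64(0.2529892766934401), np.float64(0.13911162647049108))
0.324 [-0.9  1.8  0.7] [0.3249 0.139 ]
0.394 [-0.9  1.2  0.5] [0.3929 0.139 ]
0.464 [-0.1  0.4 -1. ] [0.4625 0.1389]
0.534 [-0.3  0.3 -1.5] [0.5326 0.1389]
0.604 [-1.  -0.4 -0.5] [0.6016 0.1388]
0.674 [-0.5 -0.4 -0.3] [0.6707 0.1388]
0.744 [-1.9 -0.3 -0.2] [0.7399 0.1388]
0.814 [-1.4 -1.  -0.2] [0.811  0.1388]
0.884 [-1.9 -0.6 -0.7] [0.8816 0.1388]
0.954 [-0.9 -1.3 -0.3] [0.9515 0.1389]
18.875 [ 0.12700772  0.44311541  0.11889953  1.87994407 -0.06969141  0.8227051
 -0.3383039 ]
```

```bash
cat > drive.py <<'E'
from geo import *
import sys
f0=np.load("f0.npy"); psi=float(sys.argv[1]); fine_from=float(sys.argv[2]); end=float(sys.argv[3]); stop=float(sys.argv[4])
hist=[]; out=[]
while psi>end:
    st=.025 if psi<fine_from else .06
    psi-=st; manip.servo_line(kp(psi,rad=.139),tq(psi),vel=.06)
    a=ft(psi,f0); out.append((round(psi,3),*np.round(a,1),round(state()[0],3)))
    hist.append(a[0])
    if a[0]>12 or (len(hist)>1 and np.mean(hist[-2:])>stop): print("STOP"); break
for o in out: print(*o)
print(manip.current_clock(),np.round(state(),4))
E
python3 drive.py .954 .15 -.66 6.8
```

```text
STOP
0.894 -1.3 -1.5 -1.9 0.89
0.834 -0.2 -2.1 -2.6 0.834
0.774 -1.5 -1.6 -2.5 0.776
0.714 -0.8 -0.9 -2.6 0.716
0.654 -0.9 -1.2 -2.4 0.657
0.594 -0.1 -0.9 -3.7 0.598
0.534 2.7 -2.3 -5.0 0.543
0.474 4.6 -1.9 -6.2 0.483
0.414 4.5 -1.9 -4.4 0.422
0.354 4.1 -1.7 -5.0 0.361
0.294 4.3 0.1 -4.6 0.299
0.234 4.8 0.3 -3.1 0.238
0.174 4.6 0.2 -1.7 0.178
0.114 4.7 1.1 -0.2 0.117
0.089 5.8 1.8 0.6 0.093
0.064 4.8 1.8 0.4 0.068
0.039 5.1 2.6 0.8 0.043
0.014 5.3 1.4 0.5 0.017
-0.011 4.8 2.1 2.6 -0.008
-0.036 5.2 1.5 1.9 -0.033
-0.061 4.4 3.0 3.1 -0.058
-0.086 4.5 2.5 4.1 -0.084
-0.111 5.5 2.6 2.7 -0.109
-0.136 4.8 1.6 3.8 -0.134
-0.161 4.9 2.6 4.1 -0.159
-0.186 5.8 2.8 3.8 -0.184
-0.211 4.5 2.9 4.4 -0.209
-0.236 4.3 2.3 4.9 -0.234
-0.261 4.4 2.4 3.8 -0.259
-0.286 5.1 2.9 4.0 -0.284
-0.311 6.0 3.7 5.4 -0.309
-0.336 4.6 2.4 5.1 -0.334
-0.361 6.0 3.3 5.2 -0.36
-0.386 5.1 3.1 5.2 -0.384
-0.411 4.9 2.7 5.5 -0.409
-0.436 5.5 2.4 4.9 -0.434
-0.461 5.4 2.8 5.7 -0.458
-0.486 6.3 3.2 5.5 -0.482
-0.511 5.6 1.1 6.8 -0.506
-0.536 7.1 2.9 7.1 -0.53
-0.561 6.6 2.3 6.9 -0.554
29.7083 [-0.5545  0.1403]
```

Contact started at about ψ=-0.47. I'll finish with fine steps and averaged readings.

```bash
python3 - <<'E'
from geo import *
f0=np.load("f0.npy");psi=-.561
def avg():
    v=[]
    for _ in range(5): manip.sleep(.04); v.append(ft(psi,f0))
    return np.mean(v,0)
print(avg())
while psi>-.67:
    psi-=.02; manip.servo_line(kp(psi,rad=.139),tq(psi),vel=.05)
    m=ft(psi,f0)[0];a=avg(); print(round(psi,3),round(m,1),a.round(2),np.round(state(),4))
    if a[0]>7.6: print("STOP");break
print(manip.current_clock())
E
```

```text
[6.63787752 1.98014087 6.63749537]
-0.581 7.1 [6.9  1.98 7.23] [-0.573   0.1404]
-0.601 6.6 [6.81 2.81 7.32] [-0.5927  0.1404]
-0.621 7.1 [8.02 2.45 7.28] [-0.612   0.1404]
STOP
31.2917
```

```bash
python3 - <<'E'
from geo import *
import cv2
effector.open_jaws()
p=np.array(manip.current_tool_pos());p[2]=.26
manip.servo_line(p,vel=.15); manip.move_pose([.42,.1,.32],tq(-.6))
im=viewer.get_image("top")[120:270,140:400,::-1];b=viewer.get_image("scene")[150:300,260:460,::-1]
cv2.imwrite("pics/z2.png",np.hstack([cv2.resize(i,None,fx=1.7,fy=1.7,interpolation=cv2.INTER_CUBIC) for i in(im,b)]))
print(manip.current_clock(),manip.current_force())
E
```

```text
34.1667 [ 0.15356683 -0.05315733  0.3082544 ]
```

View pics/z2.png

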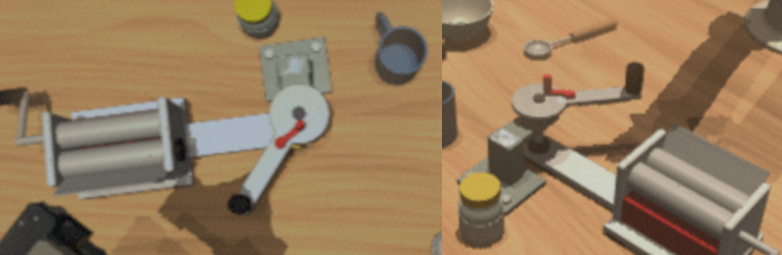

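The shoe is down on the tongue, and the roller and crockery look undisturbed. The lever is still on the right: pivot (282,141), tab (300,125). The handle is free, so I'm handing in.

```bash
python3 -c "
from bench import manip
print(manip.hand_in())"
```

```text
the job is handed in; nothing more can be done
None
```

I flipped the red lever to its tightening side, tightened the clamp until the knob held about 8 N when stopped (roughly 70 N at the shoe by my estimate), let go, and handed the job in at about 34 s; the hand-in gave no verdict.

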